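# Set the buffet toaster to dark brown and start it

### The arm

A 6-joint arm with a two-finger parallel gripper is mounted at the origin on the work surface. World frame = base frame: x ahead of the robot, y to its left, z up, the work surface at z = 0. Lengths are in m, angles in rad, forces in N, time in s.
With the tool pointing down it reaches from about 0.35 to 0.775 m from the base axis. Payload 7.3 kg.
Tool frame: the origin (TCP) lies at the very end of the fingers, on their centre line; the grasp point (between the pads) lies robot.pinch_z behind it (robot.pinch_z is the distance from the TCP to the grasp point, in m); y points along the fingers, z is the direction in which the jaws open and shut, and the axes are right-handed (so a half turn about y gives the same grasp; the last joint's range is limited). The gripper opens to 92 mm and grips with 3 to 60 N. Pads are 19 mm wide; open, the fingers measure 130 mm over their backs; the gripper's body (75 mm by 190 mm) begins 47 mm behind the grasp point.
Start: joints at [0.973, 0.342, 1.524, -0, 1.275, -0.146], TCP at [0.229, 0.472, 0.227] pointing down, gripper open.
Joint ranges: [-2.53, 2.53], [-0.77, 2.02], [0.04, 2.7], [-1, 4.14], [0.28, 2.66], [-3.11, 3.11]. Speed limits (rad/s): [2.57, 2.57, 3.14, 3.14, 3.14, 3.14].

### API

Orientations are given as [roll, pitch, yaw] about the fixed x, y, z axes, in that order (R = Rz(yaw) Ry(pitch) Rx(roll)).
In Python, from cell import status, viewer, robot gives the robot as it stands. The module is installed in compiled form; this text tells all that it offers.
- The arm moves only by the shell command python3 -m pendant 'ROWS' [FORCE]. ROWS is JSON, a list that holds one entry, the list of rows, each a list of 7 numbers: the shift along the tool's x, y, z in cm, then the turn, a rotation vector about the tool's x, y, z in rad, then the finger opening in cm, from 0 to 9.18. A call has 1 to 20 rows; each row is the pose to reach, as a shift and turn from the pose commanded when the call began, along the tool's axes at that moment; what a row does not reach only later rows make up. A row lasts 1/10 s, in which the tool goes at most 50 mm and 8.59 degrees, less where a joint would pass 70% of its speed; a pose out of reach is approached as far as the arm can. A call with a gripper value outside its range is refused whole. The fingers move at their own pace and stop on an object; FORCE is the grip in N (left out, the last holds). Time passes only in rows, so rows that repeat a pose let the fingers close. It gives the time, the measured TCP pose, the force and the opening at its end, in the units of the state.
- status.observe(): the state, without advancing time (a new reading comes with each control period).
- viewer.read_camera(name): name is "scene" or "top"; returns a dict with "image" (480x640x3 uint8, red, green, blue), "range_z" (480x640 float32, m along the optical axis (not along the pixel's ray), 0 where there is no reading), "fx", "fy", "cx", "cy" (pixels), "distortion" ([k1, k2, p1, p2, k3] as OpenCV has them; the pictures are not rectified), "camera_from_world" (4x4, takes a point from world to camera coordinates). Camera axes: x right, y up, looking along -z (the intrinsics and any distortion apply to the point x, -y, -z); pixel columns grow to the right and rows downward; lengths in m; the calibration is good to about 2 mm. A picture is of the moment at which its call begins.
- robot.hand_in(): hands the job in, once; it reports no verdict.
The state is a dict: "time": time; "qpos": joint angles; "qvel": joint speeds; "joint_efforts": joint torques, N m; "tool_pos": TCP position; "tool_rot": TCP orientation; "contact_force": force on the tool from outside, world axes, zero at the start; "torque": the same for the moment, N m; "opening": finger opening in m.
Only numpy, scipy, OpenCV 4.12 (cv2) and the standard library are available. Lean on these libraries where they do the work, as an engineer would, in place of code of your own. Each camera call takes 0.05 s, during which the arm holds its last target. There are 200 camera calls.

### The job

With a fingertip, flick the scalloped edge of the toaster's browning wheel round until the red pointer stands at the fifth of the six shades (the dark brown one just before the darkest), then push the toaster's lever all the way down until it stays down by itself. Touch the toaster with the fingers only and don't force it, and leave the two glasses and the jam jar standing where they are.

Things in the scene. Friction and masses are not known exactly. Their poses are not given: they have to be found in the camera images.
- toaster: two-slot steel toaster, fixed, 300 x 170 x 175 mm high; bread sticks out to 195 mm. Origin: middle of its underside. x along its length, z up; the black control end faces -x. The steel shell ends at x = -120 mm; before it a black end cap, only 132 mm high, reaches to x = -145 mm and forms a deck under the browning wheel (at y = -38 mm). The lever stands at y = +40 mm.
- wheel_hub (a point): centre of the browning wheel, axes as the toaster's. A level blue-grey disc, 12 mm thick (135 to 147 mm up), core radius 28 mm, with 8 round lobes (radius 7 mm, centred 29 mm out: 36 mm overall). The +x half is inside the shell; the -x edge overhangs the end cap by 16 mm, free air before and below it. At each click a gap between lobes points to -x, a lobe 22.5 deg to either side.
- browning (a joint): turn of the wheel, rad: 0 at the first, palest shade, 0.7854 (45 deg) a click, 3.1416 at the fifth, 3.927 at the sixth; stops just past the first and sixth. Grows clockwise seen from above: its outer (-x) edge pushed to the toaster's +y, towards the lever. A spring roller draws it into the nearest click from up to half a click off; turning takes about 1 N at the rim.
- lever_top (a point): middle of the upper face of the lever's black knob, axes as the toaster's; 115 mm above the counter when up. The knob is 36 mm (x, outward from the end cap's face) x 42 mm (y) x 14 mm thick and stands out from the control end.
- lever (a joint): travel of the lever, m: 0 up, grows as it is pushed straight down, stop at 0.040. A spring (2 to 4 N) lifts it again if let go early; over the last 10 mm about 12 N is needed to pass a spring catch, which then holds it at 0.037 to 0.040.
- tumbler_a: ribbed clear drinking glass standing upside down, 68 mm across at the foot, 104 mm high, 0.22 kg; origin at the centre of its underside. Loose.
- tumbler_b: same as tumbler_a
- jam_jar: small red jam jar with brass-coloured lid, 60 mm across, 72 mm high, 0.3 kg; origin at the centre of its underside. Loose.
- pointer (a point): outer end of the red pointer bar on a fixed black cap over the wheel's hub (26 mm across, top 151 mm up). It points to the toaster's -x: the dot on the wheel straight beyond it is the shade set. The six dots, 12 mm across, 20 mm from the axis and 45 deg apart, go from cream (first) through tan and browns to near black (sixth).
Things that resemble listed ones, but are neither listed nor needed, are in the scene too. Leave any green or orange look-alike of the tumbler_a alone.

How it is judged:
On the way:
1. the browning wheel rests at the fifth shade while the lever is still up (value of joint browning between 2.99 and 3.29 rad and velocity of joint browning between -0.2 and 0.2 rad/s and value of joint lever below 0.008 m), for 0.2 s.
At the end, for the whole second after the job is handed in: the browning wheel stands in the click of the fifth shade (3.14 rad, within 0.15), the lever is caught at the bottom (beyond 35.5 of 40 mm) with the robot clear of it, and the glasses and the jar stand upright within 20 mm of where they were (value of joint browning between 2.99 and 3.29 rad and value of joint lever above 0.0355 m and angle between each of tumbler_a, tumbler_b, jam_jar's own z axis and vertical below 0.15 rad and distance of each of tumbler_a, tumbler_b, jam_jar from where it was at the start of the episode below 0.02 m); the robot touches nothing.
It fails at once if a glass or the jar is pushed (more than 20 mm), lifted or knocked over (distance of any of tumbler_a, tumbler_b, jam_jar from where it was at the start of the episode above 0.02 m).
It fails at once if the hand or arm, not the fingers, bears on the toaster (more than 3 N) (contact force between the arm and toaster above 3 N).
It fails at once if the fingers force the toaster or its parts (more than 40 N) (contact force between the fingers and toaster above 40 N).
It also fails if it takes over 61 s, if anything falls off the work surface, if the arm or the gripper's body presses on something with over 40 N, if the wrist force passes 120 N, or if a joint passes its speed limit or range.

## Working session

There is one attempt and no reset: what is moved stays moved. The work goes in short steps, Python scripts to look and compute and a shell command to move; the robot and the scene stay as the last step left them, time stands still between calls to the robot, and variables do not carry over. Pictures are saved under pics/ and viewed, about 8 in all and at most 12, crops included, and the job is handed in when it is done.

```bash
mkdir -p pics; python3 - <<'E'
from cell import status, viewer, robot
import cv2,numpy as np
s=status.observe(); print(s, robot.pinch_z)
for n in("scene","top"):
    c=viewer.read_camera(n); np.savez(f"{n}.npz",**c); cv2.imwrite(f"pics/{n}0.png",c["image"][:,:,::-1])
    print(n,c["fx"],c["cx"],c["cy"],c["distortion"],c["camera_from_world"])
E
```

```text
{'time': 0.0, 'qpos': array([ 9.73003190e-01,  3.42721840e-01,  1.52501062e+00,  2.10800360e-06,
        1.27540054e+00, -1.45966134e-01]), 'qvel': array([-0.00078304,  0.00180087,  0.00012868, -0.00014638, -0.00244845,
        0.00026002]), 'joint_efforts': array([ 1.99616399e-03, -4.31251180e+01, -2.44217330e+01,  7.20295077e-02,
        5.59824833e-02, -1.68065044e-04]), 'tool_pos': array([0.22895317, 0.47199607, 0.22604766]), 'tool_rot': array([-1.57232001e+00,  2.26035958e-04, -4.51827790e-01]), 'contact_force': array([-0.18857412, -0.4891164 ,  0.4984038 ]), 'torque': array([ 0.00882034,  0.03922318, -0.03154577]), 'opening': 0.09225970902076765} 0.0188
scene 582.9465048486821 320.0563509425261 239.50334406658678 [0.00596742 0.         0.         0.         0.        ] [[ 0.25685353  0.9664315  -0.00603551 -0.1111231 ]
 [-0.67450111  0.18373124  0.71504621  0.31568595]
 [ 0.69215209 -0.17959119  0.69905113 -1.29916747]
 [ 0.          0.          0.          1.        ]]
top 457.2211553379392 318.56618454033116 243.9478553171911 [-0.03014826  0.          0.          0.          0.        ] [[ 0.02014275 -0.99935042  0.02988322 -0.0589862 ]
 [ 0.98518825  0.02493041  0.16965433 -0.60143509]
 [-0.17028912  0.02602329  0.98505046 -0.80686244]
 [ 0.          0.          0.          1.        ]]
```

View pics/scene0.png

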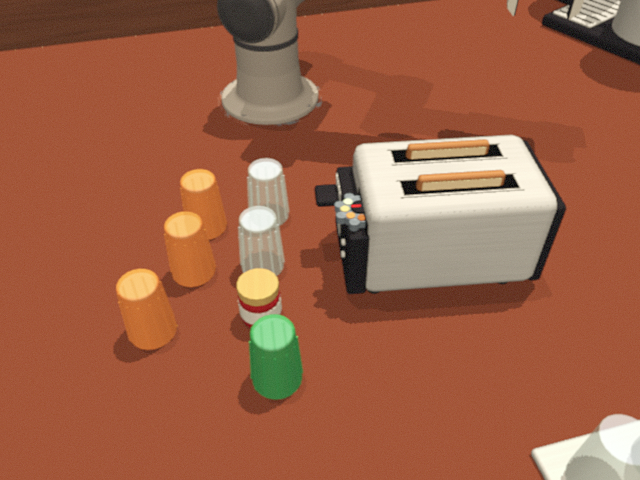

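View pics/top0.png

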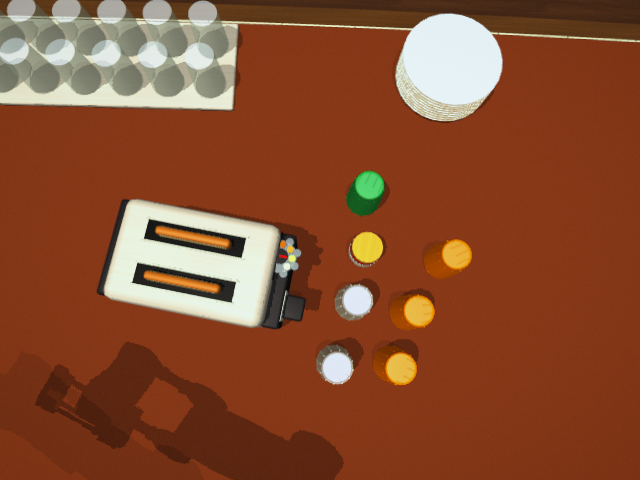

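The scene view shows the toaster with its control end to the left: the wheel is at about (352,210) and the lever knob at (327,195). The glasses, at (267,190) and (260,240), and the jar at (258,300) stand before it. In the top view the wheel is at about (287,257), the knob at (294,308), the glasses at (355,301) and (336,366), and the jar at (367,248).

```bash
cat > h.py <<'E'
import numpy as np,cv2
def ray(c,px):
    K=np.array([[c["fx"],0,c["cx"]],[0,c["fy"],c["cy"]],[0,0,1.]])
    u=cv2.undistortPoints(np.float64(px).reshape(-1,1,2),K,np.float64(c["distortion"]))[:,0]
    T=c["camera_from_world"];R=T[:3,:3];o=-R.T@T[:3,3]
    d=np.c_[u[:,0],-u[:,1],-np.ones(len(u))]@R
    return o,d
def plane(c,px,z):
    o,d=ray(c,px); return o+d*((z-o[2])/d[:,2])[:,None]
def cloud(c):
    v,u=np.mgrid[:480,:640]; o,d=ray(c,np.c_[u.ravel(),v.ravel()])
    P=o+d*c["range_z"].reshape(-1,1); P[c["range_z"].ravel()==0]=np.nan
    return P.reshape(480,640,3)
E
python3 - <<'E'
import numpy as np,cv2
from h import *
for n in("top","scene"):
    c=dict(np.load(n+".npz")); P=cloud(c); z=P[:,:,2]; im=c["image"]; hsv=cv2.cvtColor(im,cv2.COLOR_RGB2HSV)
    sub=np.zeros((480,640),bool)
    if n=="top": sub[190:335,90:315]=1
    else: sub[125:300,310:565]=1
    m=sub&(z>.168)&(z<.182)&(hsv[:,:,1]<70)&(hsv[:,:,2]>120)
    r=cv2.minAreaRect(P[m][:,:2].astype(np.float32)*1000); print(n,"shelltop",r,np.median(z[m]))
    h=sub&(z>.05)&(z<.2)&~np.isnan(z)
    r2=cv2.minAreaRect(P[h][:,:2].astype(np.float32)*1000); print(" all",r2)
    w,hh=r2[1];a=r2[2]
    red=sub&((hsv[:,:,0]<6)|(hsv[:,:,0]>174))&(hsv[:,:,1]>180)&(hsv[:,:,2]>100)&(z>.12)
    if red.any():
        ys,xs=np.where(red);print(" red",xs.mean(),ys.mean(),plane(c,np.c_[xs,ys],.151)[:,:2].min(0),plane(c,np.c_[xs,ys],.151)[:,:2].max(0),P[red].mean(0))
    # knob by depth
    k=sub&(z>.105)&(z<.122)
    kk=cv2.connectedComponentsWithStats(k.astype(np.uint8))
    for i in range(1,kk[0]):
        if kk[2][i,4]>60:
            mm=kk[1]==i; print(" z115",kk[2][i],P[mm].mean(0),cv2.minAreaRect(P[mm][:,:2].astype(np.float32)*1000))
    w=sub&(z>.138)&(z<.156)
    kk=cv2.connectedComponentsWithStats(w.astype(np.uint8))
    for i in range(1,kk[0]):
        if kk[2][i,4]>60:
            mm=kk[1]==i; print(" wheel",kk[2][i],P[mm].mean(0),cv2.minAreaRect(P[mm][:,:2].astype(np.float32)*1000))
    # glasses/jar tops
    for nm,lo,hi in(("glass",.098,.112),("jar",.066,.08)):
        k=(z>lo)&(z<hi)&(P[:,:,1]<.2)
        kk=cv2.connectedComponentsWithStats(k.astype(np.uint8))
        for i in range(1,kk[0]):
            if kk[2][i,4]>80: 
                mm=kk[1]==i; print(" ",nm,kk[3][i],P[mm].mean(0).round(3),im[mm].mean(0).round())
top=dict(np.load("top.npz"))["image"];cv2.imwrite("pics/w0.png",cv2.resize(top[225:335,240:380,::-1],None,fx=5,fy=5,interpolation=cv2.INTER_CUBIC))
E
```

```text
top shelltop ((550.33837890625, 160.5582733154297), (253.5746307373047, 163.89854431152344), 80.22684478759766) 0.17435582423967988
 all ((546.175048828125, 137.0020294189453), (332.1651916503906, 170.64662170410156), 80.61965942382812)
 red 282.5 256.1363636363636 [0.56066353 0.01054707] [0.56561605 0.0221787 ] [0.56357338 0.01631948 0.1516237 ]
 z115 [281 291  25  30 509] [ 0.48177141 -0.00269593  0.11428266] ((483.3656921386719, -3.180269241333008), (34.859535217285156, 44.84973907470703), 80.0490493774414)
 wheel [265 231  36  80 770] [0.56014703 0.01237168 0.14799152] ((537.6014404296875, 12.17611312866211), (39.44009017944336, 132.74896240234375), 80.65959930419922)
  glass [208.50387597  25.79069767] [1.014 0.176 0.105] [157. 160. 136.]
  glass [205.76859504  68.44628099] [0.924 0.175 0.105] [151. 155. 133.]
  glass [369.03070175 185.13011696] [ 0.704 -0.133  0.103] [ 72. 196.  97.]
  glass [456.15079365 253.7526455 ] [ 0.582 -0.289  0.104] [227. 159.  41.]
  glass [356.89054726 299.57835821] [ 0.498 -0.112  0.104] [207. 212. 217.]
  glass [418.46305419 310.41748768] [ 0.481 -
[... 2172 characters left out ...]
 [ 0.053 -0.009  0.073] [135. 122. 104.]
  jar [266.96911197 191.36293436] [ 0.407 -0.082  0.073] [175. 158. 136.]
  jar [202.49818182 203.06909091] [ 0.408 -0.187  0.073] [192. 106.  50.]
  jar [260.16612378 242.93485342] [ 0.521 -0.115  0.073] [175. 159. 137.]
  jar [187.99059561 248.63949843] [ 0.505 -0.22   0.073] [192. 106.  51.]
  jar [417.03662258 264.6602238 ] [0.624 0.093 0.073] [141. 135. 121.]
  jar [257.64349376 285.12923351] [ 0.602 -0.134  0.073] [241. 206. 122.]
  jar [145.1815562  310.42363112] [ 0.607 -0.287  0.073] [191. 106.  50.]
  jar [275.7107438  360.71900826] [ 0.73  -0.135  0.073] [ 58. 121.  62.]
  jar [589.74226804 464.73195876] [0.945 0.161 0.073] [175. 174. 156.]
```

View pics/w0.png

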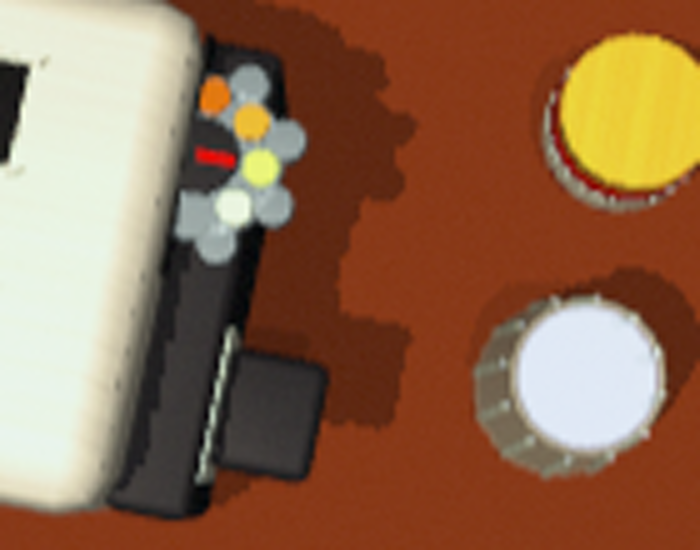

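The first shade (cream) has already passed to the lever side and the pale second one stands at the pointer. So three clicks towards the lever are needed. From knob, shell and pointer I get:

| Item | World value |
|---|---|
| Toaster yaw | about 80.3° |
| Hub | about (0.566, 0.022) |
| Lever top | about (0.484, -0.003) |

The sizes given agree. I'll move above the start of the stroke with the fingers closed.

```bash
python3 -m pendant '[[[0,-3,0,0,0,0,0],[55.35,-3,-28.5,0,1.288,0,0],[55.35,-3,-28.5,0,1.288,0,0],[55.35,-3,-28.5,0,1.288,0,0],[55.35,-3,-28.5,0,1.288,0,0],[55.35,-3,-28.5,0,1.288,0,0],[55.35,-3,-28.5,0,1.288,0,0],[55.35,-3,-28.5,0,1.288,0,0],[55.35,-3,-28.5,0,1.288,0,0],[55.35,-3,-28.5,0,1.288,0,0],[55.35,-3,-28.5,0,1.288,0,0],[55.35,-3,-28.5,0,1.288,0,0],[55.35,-3,-28.5,0,1.288,0,0],[55.35,-3,-28.5,0,1.288,0,0],[55.35,-3,-28.5,0,1.288,0,0],[55.35,-3,-28.5,0,1.288,0,0],[55.35,-3,-28.5,0,1.288,0,0],[55.35,-3,-28.5,0,1.288,0,0]]]' 10
```

```text
time: 1.9
tool_pos: [0.6022, -0.0245, 0.257]
tool_rot: [-1.571, 0.0, -1.738]
contact_force: [-0.0, -0.0, -0.3]
opening: 0.0006
```

```bash
python3 -m pendant '[[[0,4,0,0,0,0,0],[0,8,0,0,0,0,0],[0,12.2,0,0,0,0,0],[0,12.2,0,0,0,0,0],[0,12.2,0,0,0,0,0]]]'
cat > pic.py <<'E'
import sys,cv2,numpy as np
from cell import viewer,status
def crop(n,x0,x1,y0,y1,f,out):
    c=viewer.read_camera(n);np.savez(n+".npz",**c);cv2.imwrite(f"pics/{out}.png",cv2.resize(c["image"][y0:y1,x0:x1,::-1],None,fx=f,fy=f,interpolation=cv2.INTER_CUBIC))
a=sys.argv; crop(a[1],*map(int,a[2:7]),a[7])
E
python3 pic.py scene 240 400 120 260 5 s1
```

```text
time: 2.4
tool_pos: [0.6028, -0.0251, 0.1357]
tool_rot: [-1.571, 0.0, -1.739]
contact_force: [0.1, 0.8, 0.9]
opening: 0.0005
```

View pics/s1.png

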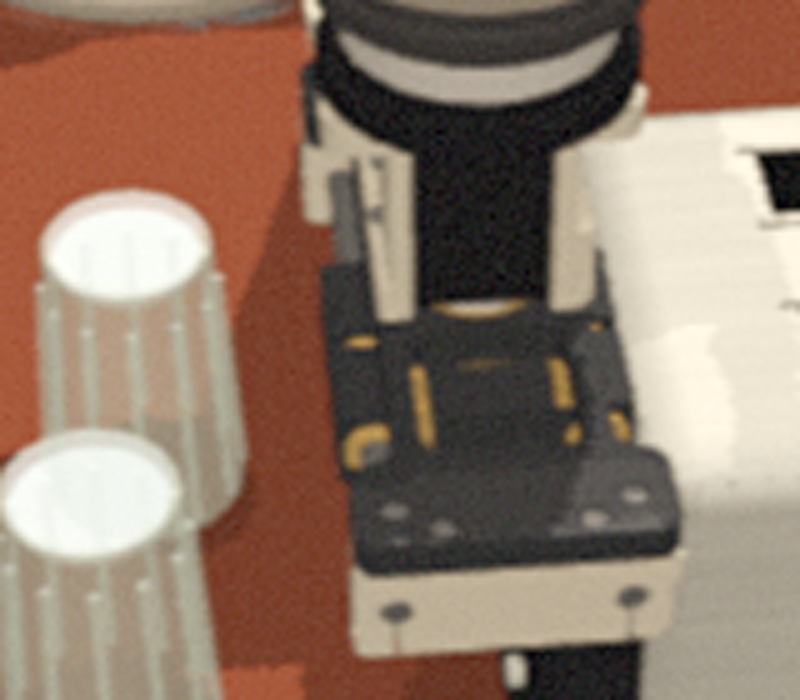

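The gripper hides the wheel in this view. There is no contact and it is well clear of the glasses, so I'll push towards the lever in small steps.

```bash
python3 -m pendant '[[[0,0.5,0,0,0,0,0],[0,0.5,-0.4,0,0,0,0],[0,0.5,-0.8,0,0,0,0],[0,0.5,-1.1,0,0,0,0],[0,0.5,-1.4,0,0,0,0],[0,0.5,-1.6,0,0,0,0]]]'
python3 -m pendant '[[[0,0,-0.2,0,0,0,0],[0,0,-0.4,0,0,0,0],[0,0,-0.6,0,0,0,0],[0,0,-0.8,0,0,0,0],[0,0,-0.9,0,0,0,0],[0,0,-0.9,0,0,0,0]]]'
python3 -m pendant '[[[1.0,0,-0.9,0,0,0,0],[2.0,0,-0.9,0,0,0,0],[4,0,-0.9,0,0,0,0],[6,-6,1.6,0,0,0,0],[8,-10,4,0,0,0,0],[10,-10,8,0,0,0,0],[10,-10,10,0,0,0,0],[10,-10,10,0,0,0,0],[10,-10,10,0,0,0,0]]]'
python3 pic.py top 240 380 225 335 5 w1
```

```text
time: 3.05
tool_pos: [0.5876, -0.0239, 0.1304]
tool_rot: [-1.568, -0.001, -1.74]
contact_force: [2.5, -5.2, 1.7]
opening: 0.0005
time: 3.65
tool_pos: [0.5778, -0.0238, 0.1301]
tool_rot: [-1.57, -0.003, -1.74]
contact_force: [0.1, -9.6, 1.8]
opening: 0.0005
time: 4.55
tool_pos: [0.6594, -0.137, 0.2286]
tool_rot: [-1.573, 0.001, -1.74]
contact_force: [-0.3, -0.1, -1.1]
opening: 0.0004
```

View pics/w1.png

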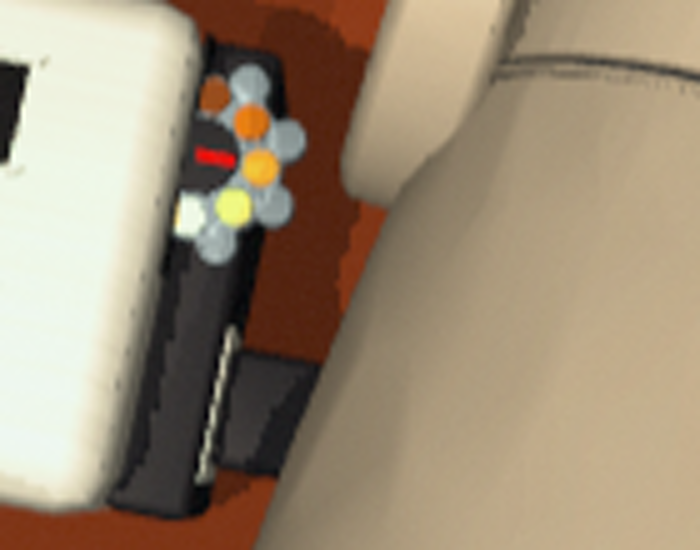

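The wheel has moved exactly one click: the third shade, light orange, is now at the pointer at crop (260,168). I'll flick twice more, starting 1 mm further out, and read the dot's colour after each.

```bash
python3 -m pendant '[[[-6,0,-4,0,0,0,0],[-8,4,-7.5,0,0,0,0],[-8,8,-7.5,0,0,0,0],[-8,10,-7.5,0,0,0,0],[-9.9,10,-7.5,0,0,0,0],[-9.9,10,-7.5,0,0,0,0],[-9.9,10,-8,0,0,0,0],[-9.9,10,-8.4,0,0,0,0],[-9.9,10,-8.7,0,0,0,0],[-9.9,10,-9,0,0,0,0],[-9.9,10,-9.2,0,0,0,0],[-9.9,10,-9.4,0,0,0,0],[-9.9,10,-9.6,0,0,0,0],[-9.9,10,-9.8,0,0,0,0],[-9.9,10,-10,0,0,0,0],[-9.9,10,-10,0,0,0,0]]]'
python3 -m pendant '[[[1.0,0,0,0,0,0,0],[2.0,0,0,0,0,0,0],[4,0,0,0,0,0,0],[6,-6,2.5,0,0,0,0],[8,-10,5,0,0,0,0],[9.9,-10,9,0,0,0,0],[9.9,-10,10,0,0,0,0],[9.9,-10,10,0,0,0,0],[9.9,-10,10,0,0,0,0]]]'
cat > dots.py <<'E'
from cell import viewer
i=viewer.read_camera("top")["image"]
for n,(u,v) in dict(next=(290,249),at=(292,258),prev=(287,266)).items(): print(n,i[v-1:v+2,u-1:u+2].reshape(-1,3).mean(0).round())
E
python3 dots.py
```

```text
time: 6.2
tool_pos: [0.5779, -0.0256, 0.1303]
tool_rot: [-1.569, -0.004, -1.74]
contact_force: [-0.0, -11.8, 1.6]
opening: 0.0006
time: 7.1
tool_pos: [0.6589, -0.1367, 0.2285]
tool_rot: [-1.573, 0.001, -1.74]
contact_force: [-0.6, 0.2, 0.5]
opening: 0.0007
next [158. 144. 130.]
at [165. 158. 137.]
prev [170. 174. 154.]
```

```bash
python3 pic.py top 220 420 200 350 4 w2
```

```text
(no output)
```

View pics/w2.png

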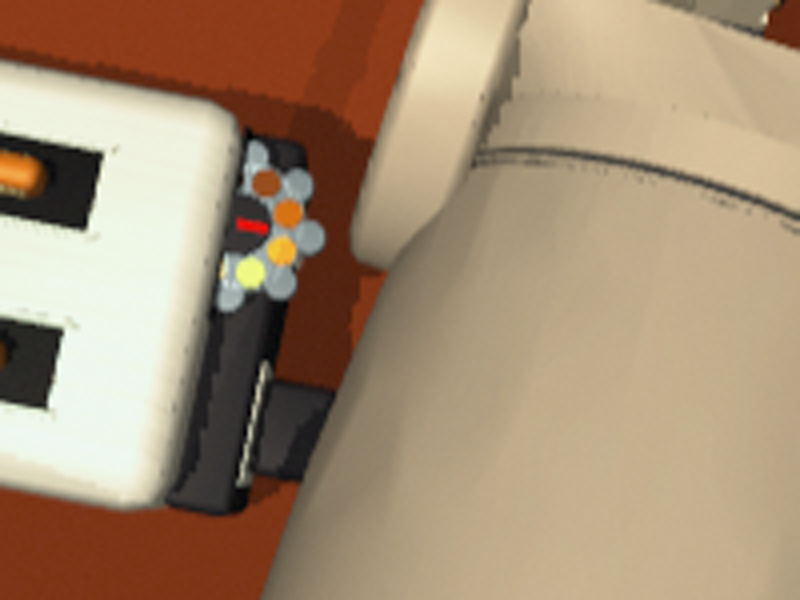

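The wheel stopped half-way between the third and fourth clicks, with a lobe at crop (312,237) pointing straight out. The finger tip slid over the lobe because it was too far out. I'll push again 3 mm deeper and a little further along.

```bash
python3 -m pendant '[[[-6,0,-4,0,0,0,0],[-8,4,-7.5,0,0,0,0],[-8,8,-7.5,0,0,0,0],[-8,10,-7.5,0,0,0,0],[-10.2,10,-7.5,0,0,0,0],[-10.2,10,-7.5,0,0,0,0],[-10.2,10,-8,0,0,0,0],[-10.2,10,-8.4,0,0,0,0],[-10.2,10,-8.7,0,0,0,0],[-10.2,10,-9,0,0,0,0],[-10.2,10,-9.2,0,0,0,0],[-10.2,10,-9.4,0,0,0,0],[-10.2,10,-9.6,0,0,0,0]]]'
python3 -m pendant '[[[0,0,-0.2,0,0,0,0],[0,0,-0.4,0,0,0,0],[0,0,-0.6,0,0,0,0],[0,0,-0.6,0,0,0,0]]]'
python3 -m pendant '[[[1.0,0,-0.6,0,0,0,0],[2.0,0,-0.6,0,0,0,0],[4,0,-0.6,0,0,0,0],[6,-6,2,0,0,0,0],[8,-10,5,0,0,0,0],[10.2,-10,9,0,0,0,0],[10.2,-10,9.6,0,0,0,0],[10.2,-10,9.6,0,0,0,0],[10.2,-10,9.6,0,0,0,0]]]'
python3 pic.py top 220 420 200 350 4 w3
```

```text
time: 8.5
tool_pos: [0.5826, -0.0216, 0.1303]
tool_rot: [-1.569, -0.001, -1.741]
contact_force: [0.6, -1.3, 0.3]
opening: 0.0004
time: 8.9
tool_pos: [0.577, -0.0215, 0.1301]
tool_rot: [-1.568, -0.003, -1.74]
contact_force: [3.2, -9.4, 0.1]
opening: 0.0006
time: 9.8
tool_pos: [0.6529, -0.1356, 0.2286]
tool_rot: [-1.573, 0.001, -1.74]
contact_force: [0.2, 0.7, 0.8]
opening: 0.0
```

View pics/w3.png

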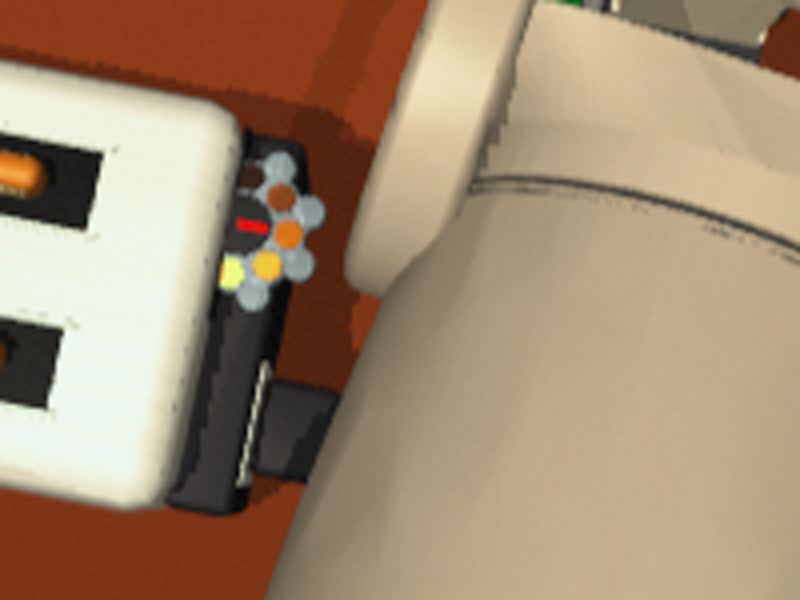

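It has settled in the fourth click, with the orange dot at (288,234). I'll repeat the same stroke once more.

```bash
python3 -m pendant '[[[-6,0,-4,0,0,0,0],[-8,4,-7.5,0,0,0,0],[-8,8,-7.5,0,0,0,0],[-8,10,-7.5,0,0,0,0],[-10.2,10,-7.5,0,0,0,0],[-10.2,10,-7.5,0,0,0,0],[-10.2,10,-8,0,0,0,0],[-10.2,10,-8.4,0,0,0,0],[-10.2,10,-8.7,0,0,0,0],[-10.2,10,-9,0,0,0,0],[-10.2,10,-9.2,0,0,0,0],[-10.2,10,-9.4,0,0,0,0],[-10.2,10,-9.6,0,0,0,0]]]'
python3 -m pendant '[[[0,0,-0.2,0,0,0,0],[0,0,-0.4,0,0,0,0],[0,0,-0.6,0,0,0,0],[0,0,-0.6,0,0,0,0]]]'
python3 -m pendant '[[[1.0,0,-0.6,0,0,0,0],[2.0,0,-0.6,0,0,0,0],[4,0,-0.6,0,0,0,0],[6,-6,2,0,0,0,0],[8,-10,5,0,0,0,0],[10.2,-10,9,0,0,0,0],[10.2,-10,9.6,0,0,0,0],[10.2,-10,9.6,0,0,0,0],[10.2,-10,9.6,0,0,0,0]]]'
python3 pic.py top 220 420 200 350 4 w4
```

```text
time: 11.15
tool_pos: [0.5773, -0.0213, 0.1302]
tool_rot: [-1.568, -0.003, -1.74]
contact_force: [3.2, -11.4, 0.3]
opening: 0.0004
time: 11.55
tool_pos: [0.571, -0.0223, 0.1302]
tool_rot: [-1.568, -0.006, -1.74]
contact_force: [0.2, -16.4, 0.7]
opening: 0.0006
time: 12.45
tool_pos: [0.6471, -0.1344, 0.2285]
tool_rot: [-1.573, 0.001, -1.74]
contact_force: [0.3, -0.1, 0.3]
opening: 0.0007
```

View pics/w4.png

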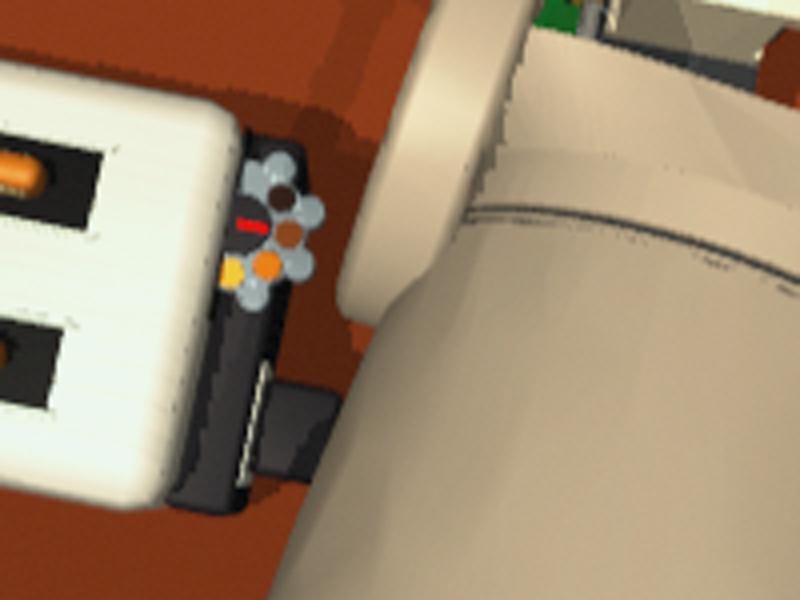

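The fifth shade (dark brown, at (288,234)) is at the pointer, settled in its click, and the lever is still up. Next I'll bring the tool over the knob, tilted 30° so the body leans away from the toaster and wheel.

```bash
python3 -m pendant '[[[0,0,-5,0,0,0.1,0],[0,0,-10,0,0,0.25,0],[0,0,-14,0,0,0.4,0],[0,0,-18.3,0,0,0.52,0],[0,0,-18.3,0,0,0.52,0],[0,0,-18.3,0,0,0.52,0],[-4,0,-18.3,0,0,0.52,0],[-8,0,-18.3,0,0,0.52,0],[-10.3,0,-18.3,0,0,0.52,0],[-10.3,2,-18.3,0,0,0.52,0],[-10.3,5.8,-18.3,0,0,0.52,0],[-10.3,5.8,-18.3,0,0,0.52,0],[-10.3,5.8,-18.3,0,0,0.52,0]]]'
python3 pic.py scene 240 400 120 260 5 s2
```

```text
time: 13.8
tool_pos: [0.4855, -0.0016, 0.1724]
tool_rot: [-1.571, 0.52, -1.738]
contact_force: [0.8, 0.2, 0.2]
opening: 0.0003
```

View pics/s2.png

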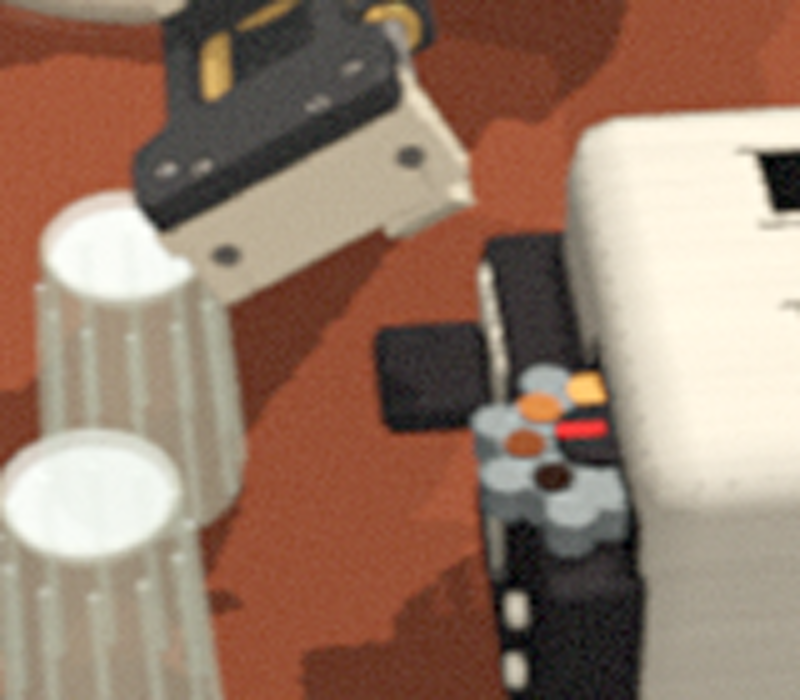

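The tip is over the knob, at crop (438,214) by projection, and the wheel still shows the fifth shade. The glasses stand. I'll press straight down, in stages.

```bash
python3 -m pendant '[[[1.0,1.74,0,0,0,0,0],[2.0,3.47,0,0,0,0,0],[2.49,4.34,0,0,0,0,0],[2.73,4.77,0,0,0,0,0],[2.98,5.21,0,0,0,0,0],[3.23,5.64,0,0,0,0,0],[3.23,5.64,0,0,0,0,0]]]'
python3 -m pendant '[[[0.25,0.43,0,0,0,0,0],[0.5,0.87,0,0,0,0,0],[0.75,1.3,0,0,0,0,0],[0.9,1.56,0,0,0,0,0],[0.9,1.56,0,0,0,0,0]]]'
```

```text
time: 14.55
tool_pos: [0.4854, -0.0027, 0.1068]
tool_rot: [-1.57, 0.52, -1.74]
contact_force: [0.8, 0.6, 1.7]
opening: 0.0005
time: 15.05
tool_pos: [0.4854, -0.0027, 0.0887]
tool_rot: [-1.57, 0.52, -1.74]
contact_force: [0.8, -0.9, 6.3]
opening: 0.0004
```

```bash
python3 -m pendant '[[[0.1,0.17,0,0,0,0,0],[0.2,0.35,0,0,0,0,0],[0.3,0.52,0,0,0,0,0],[0.4,0.69,0,0,0,0,0],[0.4,0.69,0,0,0,0,0]]]'
python3 -m pendant '[[[0.05,0.09,0,0,0,0,0],[0.05,0.09,0,0,0,0,0]]]'
```

```text
time: 15.55
tool_pos: [0.4849, -0.0027, 0.0804]
tool_rot: [-1.571, 0.52, -1.74]
contact_force: [0.6, -0.7, 3.7]
opening: 0.001
time: 15.75
tool_pos: [0.485, -0.0026, 0.0797]
tool_rot: [-1.571, 0.52, -1.74]
contact_force: [-0.3, -0.3, 4.0]
opening: 0.0003
```

```bash
python3 -m pendant '[[[0.05,0.09,0,0,0,0,0],[0.1,0.17,0,0,0,0,0],[0.1,0.17,0,0,0,0,0]]]'
```

```text
time: 16.05
tool_pos: [0.4851, -0.0026, 0.079]
tool_rot: [-1.57, 0.521, -1.739]
contact_force: [-2.3, -1.9, 16.1]
opening: 0.0009
```

That is the stop: 16 N at full travel. I'll rise straight up and clear, then check.

```bash
python3 -m pendant '[[[-1,-1.74,0,0,0,0,0],[-3,-5.2,0,0,0,0,0],[-5,-8.7,0,0,0,0,0],[-7.5,-13,0,0,0,0,0],[-7.5,-13,0,0,0,0,0],[-7.5,-13,0,0,0,0,0],[-7.5,-13,0,0,0,0,0]]]'
python3 - <<'E'
from cell import viewer
import numpy as np,cv2
from h import *
for n in("scene","top"):
    c=viewer.read_camera(n);P=cloud(c);z=P[:,:,2]
    m=(abs(P[:,:,0]-.484)<.015)&(abs(P[:,:,1]+.004)<.014)&(z<.14); 
    print(n,"knob",m.sum(),np.nanpercentile(z[m],[10,50,90]) if m.any() else None)
    for nm,x,y,lo,hi in(("a",.383,-.079,.098,.112),("b",.498,-.112,.098,.112),("jar",.597,-.134,.066,.08)):
        if n=="scene":x+=.007
        k=(z>lo)&(z<hi)&(np.hypot(P[:,:,0]-x,P[:,:,1]-y)<.04); print(nm,P[k].mean(0).round(3) if k.any() else None)
    if n=="scene": cv2.imwrite("pics/s3.png",cv2.resize(c["image"][120:260,240:400,::-1],None,fx=5,fy=5,interpolation=cv2.INTER_CUBIC))
E
```

```text
time: 16.75
tool_pos: [0.4841, -0.0019, 0.2264]
tool_rot: [-1.574, 0.52, -1.741]
contact_force: [-0.5, 0.3, 0.6]
opening: 0.0007
scene knob 450 [0.00060854 0.07591295 0.07918738]
a [ 0.39  -0.08   0.104]
b [ 0.504 -0.113  0.105]
jar [ 0.602 -0.134  0.073]
top knob 2 [0.07452574 0.07510175 0.07567775]
a [ 0.384 -0.095  0.104]
b None
jar [ 0.599 -0.141  0.072]
```

View pics/s3.png

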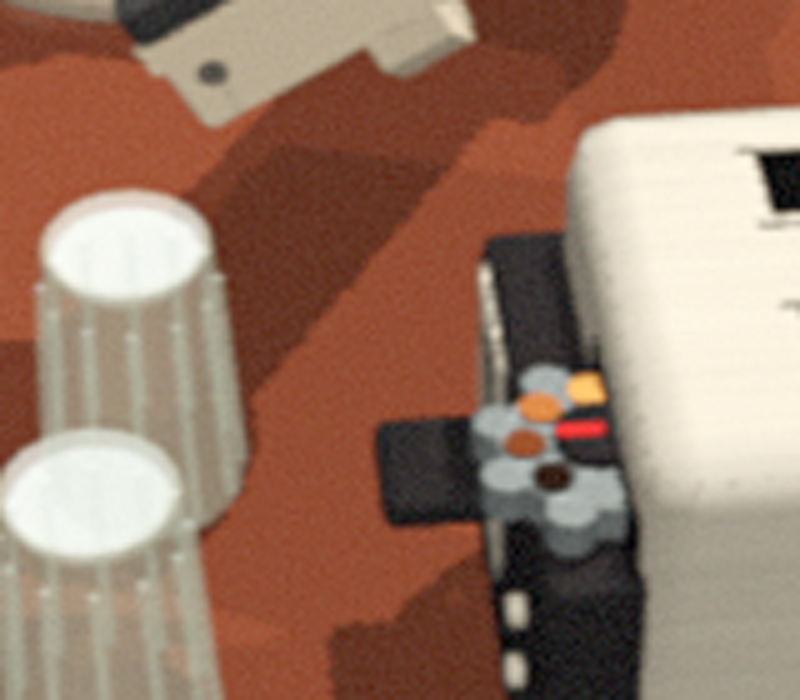

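The knob stays down by itself, its top about 76 mm up, and the wheel is still at the dark brown fifth shade. The glasses and jar are unmoved and the robot is clear, so I'm handing in.

```bash
python3 -c "
from cell import robot; print(robot.hand_in())"
```

```text
the job is handed in; nothing more can be done
None
```

The toaster is set to the fifth shade and its lever is caught at the bottom. I handed the job in after about 17 s on the robot's clock; the hand-in gives no verdict.

**Wheel:** It started at the second shade, so it needed three clicks, and these took four finger strokes. The second stroke was too far out and left the wheel half-way between the third and fourth shades. A deeper stroke finished that click, and one more brought it to the fifth. The fifth shade was at the pointer before I touched the lever and still there in the last picture.

**Lever:** I pressed it straight down with the tool tilted 30°. The force dropped once it passed the catch, and it reached the stop at 16 N. After I let go the knob top stayed about 76 mm up, roughly 39 mm of travel.

**Glasses and jar:** The scene camera puts all three within about 1 mm of where they started. The top camera, partly blocked by the arm, showed glass a and the jar shifted (16 mm and 7 mm in y) and could not see glass b. I relied on the scene camera.

**Forces:** The highest finger force I read was 16 N. The readings come only at the end of each move, so brief peaks could have been missed.

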